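# Lower the sprung height gauge into the slot of a block

## Task

On the height gauge stand, wind the handwheel by its red crank handle until the brass foot hangs over the middle of the slot in the aluminium block, then press the gauge head down gently by its black cap until the foot sits on the orange floor of the slot and is pushed up about 5 mm into the head, so the needle stands in the green band; then let go. Never push the foot close to the end of its 12 mm travel (the red marks), and leave the block and the other things on the bench where they are.

Things in the scene. Friction and masses are not known exactly. Their poses are not given: they have to be found in the camera images.
- gauge: Cream height gauge stand fixed on the bench. Origin on the bench; its plate spans x -110 to 110 and y -140 to 260 mm of this frame and is 25 mm thick. A dark anvil (top 35 mm above the bench) at x = 45 carries the block. A column carriage runs on rails at x = -50 along y and carries head and foot; the foot hangs at x = 40. Handwheel axis (upright) at x = 0, y = 200
- wheel: Black handwheel, rim diameter 110 mm, with an upright axis. Origin on the axis, 60 mm above the bench; upper face of the rim at 69 mm, hub up to 75 mm. Its x axis points to the red crank handle. Each rad clockwise (seen from above) moves carriage, column, head and foot 14 mm along +y of the stand (towards the wheel). About 5 N at the handle; stays where it is left
- crank_top (a point): Top centre of the red upright crank handle of the handwheel: a fixed post 18 mm in diameter and 46 mm tall, 42 mm from the wheel's axis; its top is 115 mm above the bench and its foot is on the rim at 69 mm
- carriage (a joint): Position of the column carriage along +y of the stand in m, 0 to 0.105, moved by the handwheel (14 mm per rad; 88 mm per turn). The foot is at y = -55 mm + this value in the stand's frame
- head (a joint): How far the gauge head is lowered on its column, in m, 0 (top) to 0.064. Balanced and held by friction of about 9 N: it stays where it is left
- head_cap (a point): Centre of the upper face of the black cap on the gauge head: a fixed upright cylinder 30 mm in diameter and 40 mm tall, straight above the foot, 250 mm above the bench with the head at the top. Press it from above to lower the head; it can be pinched to raise the head again. The column (top 225 mm above the bench) stands 90 mm from it towards -x of the stand.
- needle (a joint): Angle of the red dial needle on the head in rad, 0.4 rad per mm of foot travel. The dial, 58 mm in diameter, is tilted up towards +x of the head: green band from 3 to 7 mm (1.2 to 2.8 rad), red marks from 9 mm
- foot (a joint): Travel of the sprung foot up into the head, in m: 0 hanging free, end of travel 0.012. Spring about 2 N at first touch and 0.35 N more per mm
- foot_tip (a point): Underside centre of the brass foot, a disc 14 mm in diameter under a thin rod; 146 mm below head_cap when it hangs free
- block: Slotted aluminium block, loose on the anvil, 50 (x) x 110 (y) x 45 (z) mm, 0.6 kg. Origin at the centre of its underside, under the middle of the slot. The slot runs along the block's x and is 36 mm wide along its y. Its orange floor, 48 x 34 mm, is preset at some height between 17.5 and 29.5 mm above the block's underside: it is not reported and must be felt
- slot (a point): Middle of the slot of the block, level with the upper faces of its two shoulders (45 mm above its underside)
- case: Bystander: wooden case 90 x 160 x 45 mm, loose, origin at the centre of its underside
- bottle: Bystander: blue bottle, 52 mm diameter, 120 mm tall, loose, origin at the centre of its underside
- driver: Bystander: screwdriver lying on the bench along its x, about 200 mm long, loose
- greencase: Bystander: green case 70 x 120 x 30 mm, loose, origin at the centre of its underside
Mind the look-alikes: they are no part of the job. Leave any brown or pink look-alike of the block alone.

How it is judged (in metres and radians):
On the way, in this order (a step that is already met when the one before it is completed fails the run):
1. the fingers are on the handwheel and the foot has travelled over 15 mm (contact force between the fingers and wheel above 0.5 N and distance of foot_tip from where it was at the start of the episode above 0.015 m), for 0.05 s.
2. with the foot still hanging free above the block, it is wound to within 7 mm of the middle of the slot (along the block's y) (y of foot_tip in the frame of block between -0.007 and 0.007 m and value of joint foot below 0.001 m and height (world z) of foot_tip above 0.083 m), for 0.3 s.
At the end, for the whole second after the job is handed in: the foot rests on the slot's floor within 8 mm of the middle of the slot (along the block's y), pushed up 3 to 7 mm into the head; the head is at rest; the block lies flat, within 6 mm of where it was (y of foot_tip in the frame of block between -0.008 and 0.008 m and value of joint foot between 0.003 and 0.007 m and contact force between foot and block above 0.5 N and velocity of joint head between -0.003 and 0.003 m/s and angle between block's own z axis and vertical below 0.05 rad and distance of block from where it was at the start of the episode below 0.006 m); the robot touches nothing.
It fails at once if the foot is pushed up more than 9.5 mm, close to the end of its travel (value of joint foot above 0.0095 m).
It fails at once if the block is moved by more than 6 mm (distance of block from where it was at the start of the episode above 0.006 m).
It fails at once if the wooden case, bottle, screwdriver or green case is moved by more than 20 mm (distance of any of case, bottle, driver, greencase from where it was at the start of the episode above 0.02 m).
It also fails if it takes over 64 s, if anything falls off the work surface, if the arm or the gripper's body presses on something with over 40 N, if the wrist force passes 120 N, or if a joint passes its speed limit or range.

## Robot

A 6-joint arm with a two-finger parallel gripper is mounted at the origin on the work surface. World frame = base frame: x ahead of the robot, y to its left, z up, the work surface at z = 0. Lengths are in mm, angles in rad, forces in N, time in s.
With the tool pointing down it reaches from about 300 to 775 mm from the base axis. Payload 14.6 kg.
Tool frame: the origin (TCP) lies at the very end of the fingers, on their centre line; the grasp point (between the pads) lies 19 mm behind it (manip.grip_point_offset is the distance from the TCP to the grasp point, in mm); z points along the fingers, y is the line along which they close (so a half turn about z gives the same grasp; the last joint's range is limited). The gripper opens to 94 mm and grips with 3 to 60 N. Pads are 16 mm wide; open, the fingers measure 119 mm over their backs; the gripper's body (75 mm by 177 mm) begins 78 mm behind the grasp point.
Start: joints at [-0.067, 0.3, 1.521, -0, 1.321, -0.067], TCP at [549.99, -0.002, 205.446] pointing down, gripper open.
Joint ranges: [-3.03, 3.03], [-0.79, 2.21], [0.23, 2.52], [-1.04, 4.18], [0, 3.07], [-2.55, 2.55]. Speed limits (rad/s): [2.22, 2.22, 2.57, 3.14, 3.14, 3.14].

## Interface

Orientations are given as [roll, pitch, yaw] about the fixed x, y, z axes, in that order (R = Rz(yaw) Ry(pitch) Rx(roll)).
In Python, from cell import telemetry, eyes, manip gives the robot as it stands.
- The arm moves only by the tool play_rows, never from a script. Its arguments are lists of equal length, an entry for each row: "translation": the shift along the world's x, y, z in m, a list of three; "yaw": the turn about the world's z in rad. A call has 1 to 12 rows; each row is the pose to reach, as a shift and turn from the pose commanded when the call began; what a row does not reach only later rows make up. A row lasts 1/8 s, in which the tool goes at most 62.5 mm and 10.7 degrees, less where a joint would pass 70% of its speed; a pose out of reach is approached as far as the arm can. A call with a gripper value outside its range is refused whole. "hand" is the opening, from 0 (shut) to 1 (fully open), set as the call begins (left out, the last holds). The fingers move at their own pace and stop on an object; "force" is the grip in N (left out, the last holds). Time passes only in rows, so rows that repeat a pose let the fingers close. It gives the time, the measured TCP pose, the force, the opening and the grip force at its end, in the units of the state.
- telemetry.read_state(): the state, without advancing time (a new reading comes with each control period).
- eyes.camera(name): name is "scene" or "side" or "wrist"; returns a dict with "pixels" (400x640x3 uint8, red, green, blue), "fx", "fy", "cx", "cy" (pixels), "dist_coeffs" ([k1, k2, p1, p2, k3] as OpenCV has them; the pictures are not rectified), "cam_to_world" (4x4, takes a point from camera to world coordinates); the wrist camera has in their place "T_tool_cam" (4x4, takes a point from camera to tool coordinates, whose origin is the TCP and whose axes are the flange's). Camera axes: x right, y up, looking along -z (the intrinsics and any distortion apply to the point x, -y, -z); pixel columns grow to the right and rows downward; lengths in mm; the calibration is good to about 2 mm. A picture is of the moment at which its call begins: read the wrist's pose just before it. There is no depth.
- manip.sign_off(): hands the job in; it is judged then, once.
The state is a dict: "clock": time; "joints": joint angles; "qd": joint speeds; "effort": joint torques, N m; "eef_pos": TCP position; "eef_rot": TCP orientation; "wrist_force": force on the tool from outside, world axes, zero at the start; "moment": the same for the moment, N m; "finger_gap": finger opening in mm; "finger_force": force on a finger pad.
Only numpy, scipy, OpenCV 4.12 (cv2) and the standard library are available. Lean on these libraries where they do the work, as an engineer would, in place of code of your own. Each camera call takes 0.05 s, during which the arm holds its last target. There are 200 camera calls.

## Working session

There is one attempt and no reset: what is moved stays moved. The work goes in short steps, Python scripts to look and compute and a tool call to move; the robot and the scene stay as the last step left them, time stands still between calls to the robot, and variables do not carry over. Pictures are saved under pics/ and viewed, at most 10 in all, crops included, and the job is handed in when it is done.

Besides the shell and the picture viewer there is one more tool, called by a JSON object that holds its "fn" and its "kwargs", one argument or row to a line. play_rows: Moves the arm, as the interface text tells. Its arguments: {"type":"object","properties":{"translation":{"type":"array","items":{"type":"array","items":{"type":"number"}}},"yaw":{"type":"array","items":{"type":"number"}},"hand":{"type":"number"},"force":{"type":"number"}},"required":["translation","yaw"]}

```bash
ls; mkdir -p pics
python3 - <<'E'
from cell import telemetry, eyes, manip
import cv2,numpy as np,pickle
d={}
for n in("scene","side"):
    c=eyes.camera(n); d[n]=c; cv2.imwrite(f"pics/{n}0.png",c["pixels"][:,:,::-1]); print(n,c["fx"],c["dist_coeffs"],np.round(c["cam_to_world"],2).tolist())
pickle.dump(d,open("c0.pkl","wb"))
print(telemetry.read_state())
E
```

```text
pics
scene 465.1686341958416 [-0.05745297  0.          0.          0.          0.        ] [[-0.87, -0.39, 0.29, 1022.08], [0.49, -0.7, 0.53, 709.75], [-0.0, 0.6, 0.8, 1235.81], [0.0, 0.0, 0.0, 1.0]]
side 407.8251025144974 [-0.0758629  0.         0.         0.         0.       ] [[0.75, 0.5, -0.43, 71.43], [-0.66, 0.56, -0.5, -635.7], [-0.01, 0.66, 0.75, 1125.61], [0.0, 0.0, 0.0, 1.0]]
{'clock': 0.1, 'joints': array([-6.65823692e-02,  3.00414304e-01,  1.52147218e+00,  1.84055299e-05,
        1.32065900e+00, -6.65934100e-02]), 'qd': array([-2.75255452e-04, -4.01090509e-04, -2.63188235e-03, -3.07731309e-05,
        2.87471920e-05, -1.15037818e-03]), 'effort': array([ 1.84928511e-03, -5.32644153e+01, -3.53284299e+01,  7.10431044e-02,
        2.34944851e-02, -7.30603051e-05]), 'eef_pos': array([5.49794937e+02, 2.52742097e-02, 2.04963540e+02]), 'eef_rot': array([-3.14064312e+00, -8.11946126e-05,  1.57080276e+00]), 'wrist_force': array([-0.63192603,  0.12757682, -0.47108685]), 'moment': array([ 0.02913087, -0.02395006, -0.0239359 ]), 'finger_force': 0.0, 'finger_gap': 94.22212021571225}
```

View pics/scene0.png

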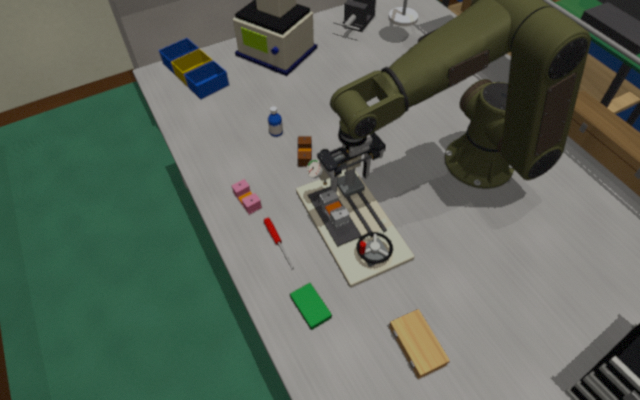

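View pics/side0.png

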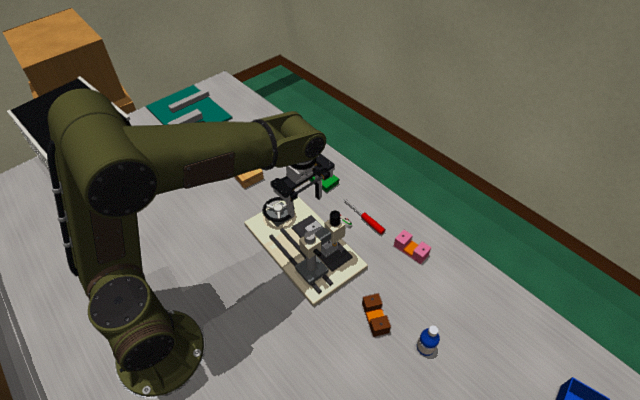

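Scene shows the gauge plate with the wheel at (375,247) and the grey block with an orange slot at (334,207). The look-alikes are pink at (246,196) and brown at (304,150). In the side view the cap is at (335,215). The grey block on the anvil is the one that fits, so I'll confirm it in an enlarged crop.

```bash
cat > h.py <<'E'
import cv2,numpy as np
def ray(c,u,v):
    K=np.array([[c["fx"],0,c["cx"]],[0,c["fy"],c["cy"]],[0,0,1]])
    p=cv2.undistortPoints(np.array([[[u,v]]],float),K,np.array(c["dist_coeffs"]))[0,0]
    T=np.array(c["cam_to_world"]); d=T[:3,:3]@[p[0],-p[1],-1]
    return T[:3,3],d/np.linalg.norm(d)
def onz(c,u,v,z):
    o,d=ray(c,u,v); return o+d*(z-o[2])/d[2]
def tri(c1,p1,c2,p2):
    o1,d1=ray(c1,*p1);o2,d2=ray(c2,*p2)
    t=np.linalg.lstsq(np.c_[d1,-d2],o2-o1,rcond=None)[0]
    a,b=o1+d1*t[0],o2+d2*t[1]; return (a+b)/2,np.linalg.norm(a-b)
def proj(c,P):
    T=np.array(c["cam_to_world"]); q=T[:3,:3].T@(np.array(P,float)-T[:3,3]); q=q*[1,-1,-1]
    K=np.array([[c["fx"],0,c["cx"]],[0,c["fy"],c["cy"]],[0,0,1]])
    return cv2.projectPoints(q.reshape(1,1,3),np.zeros(3),np.zeros(3),K,np.array(c["dist_coeffs"]))[0].ravel()
E
python3 - <<'E'
import pickle;from h import *
d=pickle.load(open("c0.pkl","rb"))
a=d["scene"]["pixels"][155:285,290:420,::-1];b=d["side"]["pixels"][185:315,240:370,::-1]
cv2.imwrite("pics/crop0.png",np.hstack([cv2.resize(x,(400,400),interpolation=cv2.INTER_CUBIC) for x in(a,b)]))
for n in d:
    h=cv2.cvtColor(d[n]["pixels"],cv2.COLOR_RGB2HSV)
    # cream plate
    for nm,m in(("cream",cv2.inRange(h,(20,25,130),(35,110,255))),("red",cv2.inRange(h,(0,170,90),(4,255,255))|cv2.inRange(h,(174,170,90),(180,255,255))),("orange",cv2.inRange(h,(8,180,110),(18,255,255)))):
        cs=cv2.findContours(m,cv2.RETR_EXTERNAL,cv2.CHAIN_APPROX_NONE)[0]
        for c in cs:
            A=cv2.contourArea(c)
            if A>8: 
                x=c.reshape(-1,2); print(n,nm,A,x.mean(0).round(1),x.min(0),x.max(0), cv2.boxPoints(cv2.minAreaRect(c)).round(1).tolist() if nm=="cream" and A>500 else "")
E
```

```text
scene cream 26.5 [415.3 362.7] [409 352] [422 373] 
scene cream 193.0 [408.6 341.2] [391 317] [428 371] 
scene cream 9.5 [385. 242.] [382 238] [388 247] 
scene cream 243.0 [360.2 260.7] [318 224] [413 284] 
scene cream 136.0 [357.3 222.5] [349 211] [366 234] 
scene cream 207.0 [370.1 219.7] [359 206] [382 232] 
scene cream 191.0 [381.6 214.6] [370 200] [393 228] 
scene cream 172.0 [313.1 191.6] [296 178] [329 210] 
scene cream 11.0 [206.   53.3] [200  48] [212  59] 
scene cream 130.0 [272.5  26. ] [233  12] [312  37] 
scene red 22.0 [362.4 244.1] [360 241] [365 247] 
scene red 126.0 [271.8 230. ] [264 218] [279 242] 
scene orange 64.5 [332.5 206.2] [326 202] [340 212] 
scene orange 24.0 [244.2 195.4] [239 192] [250 200] 
scene orange 33.0 [304.5 149.5] [299 148] [310 151] 
side cream 31.0 [336.8 227. ] [330 224] [344 231] 
side cream 1992.5 [303.4 259.2] [244 212] [367 303] [[243.3000030517578, 221.60000610351562], [294.70001220703125, 178.3000030517578], [367.5, 264.6000061035156], [316.1000061035156, 307.8999938964844]]
side cream 549.0 [302.3 226.2] [283 196] [324 249] [[273.8999938964844, 220.89999389648438], [297.8999938964844, 195.89999389648438], [331.8999938964844, 228.5], [308.0, 253.60000610351562]]
side red 136.5 [372.3 222.4] [361 213] [384 232] 
side orange 118.5 [374.4 314.2] [366 309] [383 321] 
side orange 92.0 [410.3 247.9] [404 241] [417 254]
```

View pics/crop0.png

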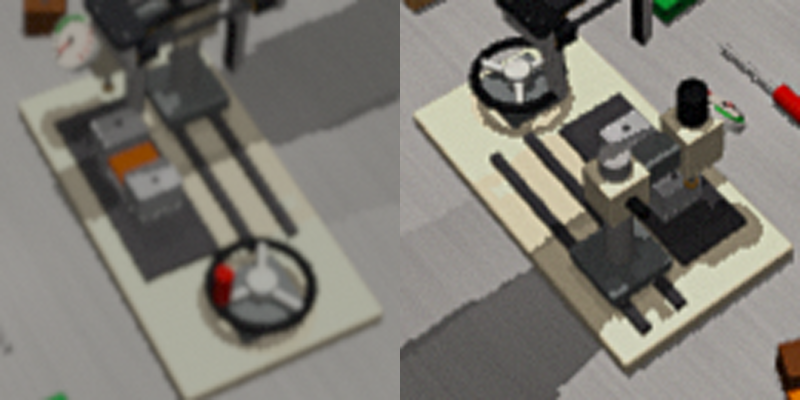

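The enlarged crop (left half, block at crop (135,160), i.e. scene (333,206)) confirms it: aluminium, on the dark anvil. The crank is at scene (362,244), and the foot is beyond the block's far shoulder.

Run:
```python
import pickle;from h import *
d=pickle.load(open("c0.pkl","rb"));s,e=d["scene"],d["side"]
np.set_printoptions(precision=1,suppress=True)
P={}
P["a(+110,-140)"]=[onz(s,296.5,189,25),onz(e,367.7,265.6,25)]
P["b(+110,260)"]=[onz(s,351.8,284.7,25)]
P["c(-110,260)"]=[onz(s,413.5,258.4,25),onz(e,244.6,222.4,25)]
P["d(-110,-140)"]=[onz(e,313.5,304.6,25)]
for k in P: print(k,*P[k])
# similarity/rigid fit
A=np.array([[110,-140],[110,-140],[110,260],[-110,260],[-110,260],[-110,-140]],float)
B=np.array([p[:2] for k in P for p in P[k]])
a,b=A-A.mean(0),B-B.mean(0);U,S,V=np.linalg.svd(a.T@b);R=(U@np.diag([1,np.linalg.det(U@V)])@V).T
t=B.mean(0)-R@A.mean(0);print("yaw",np.arctan2(R[1,0],R[0,0]),t,"resid",(A@R.T+t-B))
pickle.dump((R,t),open("g.pkl","wb"))
w=R@[0,200]+t;print("wheel",w)
print("crank z92",onz(s,362.4,244.1,92), "orange z60", onz(s,332.8,206.6,58))
o=onz(s,332.8,206.6,58)[:2];print("orange in stand",R.T@(o-t))
c=onz(s,362.4,244.1,92)[:2];print("crank stand",R.T@(c-t),np.linalg.norm(c-w))
# cap top in side crop (692,88)
cp=onz(e,240+(692-400)/3.077,185+88/3.077,250);print("cap",cp,R.T@(cp[:2]-t))
```

```text
a(+110,-140) [ 633.6 -184.    25. ] [ 631.3 -200.8   25. ]
b(+110,260) [655.1 208.4  25. ]
c(-110,260) [448.6 224.1  25. ] [440.4 205.4  25. ]
d(-110,-140) [ 415.7 -188.8   25. ]
yaw -0.05984138322977309 [533.9 -49.2] resid [[  1.7 -11.5]
 [  4.    5.3]
 [  4.1  -4.6]
 [ -9.   -7.2]
 [ -0.7  11.6]
 [ -0.    6.4]]
wheel [545.8 150.5]
crank z92 [581.6 139.8  92. ] orange z60 [576.6 -40.6  58. ]
orange in stand [42.1 11.1]
crank stand [ 36.3 191.5] 37.32315463466772
cap [ 570.7 -109.8  250. ] [ 40.4 -58.3]
```

{"fn": "play_rows", "kwargs": {
  "translation": [
    [0, 0, 0.05],
    [0, 0.03, 0.1],
    [0, 0.07, 0.13],
    [0, 0.11, 0.13],
    [0, 0.15, 0.13],
    [0, 0.15, 0.13],
    [0, 0.15, 0.13]
  ],
  "yaw": [0, 0, 0, 0, 0, 0, 0]
}}

```text
clock: 0.98
eef_pos: [550.0, 149.5, 335.2]
eef_rot: [-3.141, 0.0, 1.571]
wrist_force: [0.1, -0.5, -0.1]
finger_gap: 94.4
finger_force: 0.0
```

Run:
```python
from cell import telemetry, eyes
import pickle;from h import *
from scipy.spatial.transform import Rotation as Ro
st=telemetry.read_state(); d={}
for n in("wrist","scene","side"): d[n]=eyes.camera(n)
T=np.eye(4);T[:3,:3]=Ro.from_euler("xyz",st["eef_rot"]).as_matrix();T[:3,3]=st["eef_pos"]
w=d["wrist"];w["cam_to_world"]=T@w["T_tool_cam"];pickle.dump(d,open("c1.pkl","wb"))
print(st["eef_pos"],st["joints"],np.round(w["T_tool_cam"],2).tolist(),w["fx"])
im=w["pixels"][:,:,::-1]; s=d["scene"]["pixels"][165:290,290:420,::-1]; e=d["side"]["pixels"][170:295,240:370,::-1]
cv2.imwrite("pics/m1.png",np.vstack([np.hstack([cv2.resize(x,(320,240),interpolation=cv2.INTER_CUBIC) for x in(s,e)]),im[::1]])[:600] if False else np.vstack([cv2.resize(im,(560,350)),np.hstack([cv2.resize(x,(280,250),interpolation=cv2.INTER_CUBIC) for x in(s,e)])]))
```

```text
[549.98196582 149.4682952  335.16709167] [ 2.01207804e-01  2.87050428e-01  1.24211704e+00 -2.31478754e-04
  1.61300762e+00  2.01137381e-01] [[-0.0, 0.97, 0.23, 67.52], [1.0, 0.0, -0.0, -0.02], [-0.0, 0.23, -0.97, -180.04], [0.0, 0.0, 0.0, 1.0]] 303.38861717792776
```

View pics/m1.png

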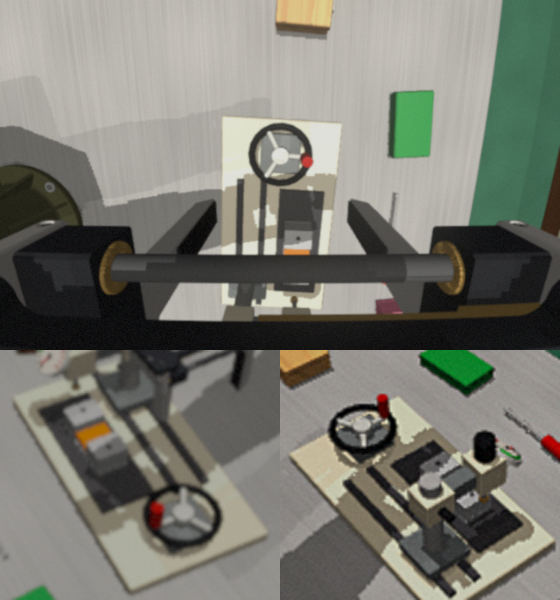

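The wrist view shows the wheel with the red crank to its right, and the block below with orange partly hidden behind the gripper rod. The scene view is now clear. I'll look from straight above the block.

{"fn": "play_rows", "kwargs": {
  "translation": [
    [0, -0.03, 0.04],
    [0, -0.08, 0.065],
    [0, -0.13, 0.065],
    [0, -0.19, 0.065],
    [0, -0.25, 0.065],
    [0, -0.25, 0.065],
    [0, -0.25, 0.065]
  ],
  "yaw": [0, 0, 0, 0, 0, 0, 0]
}}

```text
clock: 2.0
eef_pos: [549.8, -100.2, 400.5]
eef_rot: [3.141, -0.0, 1.57]
wrist_force: [-0.4, 1.0, 0.2]
finger_gap: 93.9
finger_force: 0.0
```

```bash
cat >> h.py <<'E'
def wristcam():
    from cell import telemetry, eyes
    from scipy.spatial.transform import Rotation as Ro
    st=telemetry.read_state();w=eyes.camera("wrist")
    T=np.eye(4);T[:3,:3]=Ro.from_euler("xyz",st["eef_rot"]).as_matrix();T[:3,3]=st["eef_pos"]
    w["cam_to_world"]=T@w["T_tool_cam"];return w
def blobs(c,lo,hi,amin=15):
    h=cv2.cvtColor(c["pixels"],cv2.COLOR_RGB2HSV);lo=np.atleast_2d(lo);hi=np.atleast_2d(hi)
    m=sum(cv2.inRange(h,tuple(map(int,a)),tuple(map(int,b))) for a,b in zip(lo,hi))
    return [x for x in cv2.findContours(m.astype(np.uint8),cv2.RETR_EXTERNAL,cv2.CHAIN_APPROX_NONE)[0] if cv2.contourArea(x)>amin]
RED=([[0,170,70],[174,170,70]],[[4,255,255],[180,255,255]]);ORA=([8,180,110],[18,255,255])
E
python3 - <<'E'
import pickle;from h import *
np.set_printoptions(precision=1,suppress=True)
w=wristcam();pickle.dump(w,open("c2.pkl","wb"))
d=pickle.load(open("c1.pkl","rb"))
for n,c in list(d.items())+[("w2",w)]:
    for nm,col,z in(("red",RED,92),("ora",ORA,58)):
        for b in blobs(c,*col):
            x=b.reshape(-1,2);m=cv2.moments(b);u=(m["m10"]/m["m00"],m["m01"]/m["m00"]);print(n,nm,cv2.contourArea(b),np.array(u),x.min(0),x.max(0),onz(c,*u,z))
cv2.imwrite("pics/w2.png",np.hstack([cv2.resize(w["pixels"][40:240,220:420,::-1],(600,600),interpolation=cv2.INTER_CUBIC)]))
E
```

```text
wrist red 79.0 [350.6 184.6] [346 179] [355 190] [590.4 143.8  92. ]
scene red 37.0 [362.3 246.1] [360 241] [365 253] [585.5 145.3  92. ]
scene red 128.0 [271.6 229.7] [264 218] [280 243] [789.3 -33.2  92. ]
scene ora 24.0 [243.9 195.5] [239 192] [250 200] [ 803.9 -218.4   58. ]
scene ora 33.0 [304.5 149.5] [299 148] [310 151] [ 540.  -302.8   58. ]
side red 143.0 [372.4 222.8] [361 213] [384 233] [ 724.5 -124.3   92. ]
side ora 111.5 [374.5 314. ] [366 309] [383 321] [ 514.2 -338.9   58. ]
side ora 90.0 [410.2 247.4] [404 241] [417 254] [ 763.1 -256.9   58. ]
w2 red 394.0 [443.  160.1] [435 134] [450 185] [745.4 -77.1  92. ]
w2 red 34.0 [349.3   2.1] [345   0] [354   5] [590.3 152.6  92. ]
```

View pics/w2.png

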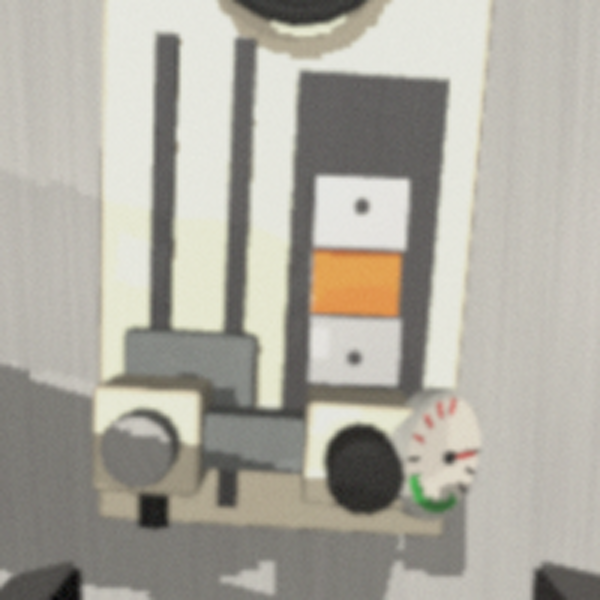

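The wrist view from above shows the block's top corners at crop (316,176), (411,180), (401,386) and (308,384), with the slot between crop rows 251 and 317. The cap is at crop (364,470), and the wheel is above.

Run:
```python
import pickle;from h import *
np.set_printoptions(precision=1,suppress=True)
w=pickle.load(open("c2.pkl","rb"));d=pickle.load(open("c1.pkl","rb"))
f=lambda x,y,z:onz(w,220+x/3,40+y/3,z)[:2]
q=[f(x,y,80) for x,y in((316,176),(411,180),(407,252),(314,250),(311,316),(403,319),(401,386),(308,384))]
print("block",*q);print("outer centre",np.mean([q[0],q[1],q[6],q[7]],0),"slot",np.mean(q[2:6],0),"len",np.linalg.norm(q[0]-q[7]),np.linalg.norm(q[0]-q[1]),"slotw",np.linalg.norm(q[3]-q[4]))
v=(q[0]+q[1]-q[6]-q[7]);print("block y dir",v/np.linalg.norm(v))
print("anvil tl,tr z35",f(302,72,35),f(450,80,35),"plate R",f(490,0,25),f(465,335,25),"L",f(103,20,25),f(103,370,25))
r=f(156,330,30)-f(155,35,30),f(158,35,30)-f(150,330,30);print(r)
cap=f(364,470,250);print("cap",cap,"r",np.linalg.norm(f(326,470,250)-cap))
# wheel rim in c1 wrist: dark ring around (320,177)
c=d["wrist"];g=cv2.cvtColor(c["pixels"],cv2.COLOR_RGB2GRAY)[130:225,265:380]
m=(g<60).astype(np.uint8)
cs=max(cv2.findContours(m,cv2.RETR_EXTERNAL,cv2.CHAIN_APPROX_NONE)[0],key=cv2.contourArea)
(x,y),ax,an=cv2.fitEllipse(cs);x+=265;y+=130;print("rim",x,y,ax);W=onz(c,x,y,66);print("wheel",W, "dia",[np.linalg.norm(onz(c,x+a/2,y,66)-onz(c,x-a/2,y,66)) for a in ax])
# crank: red in wrist & scene
P,e=tri(c,(350.6,184.6),d["scene"],(362.3,246.1));print("crank tri",P,e,P[:2]-W[:2],np.linalg.norm(P[:2]-W[:2]))
t=onz(c,350.6,184.6,105)[:2];print("crank z105",t,t-W[:2],np.linalg.norm(t-W[:2]))
```

```text
block [555.5  18.1] [605.4  16. ] [604.1 -20.9] [554.4 -19.8] [552.8 -54.5] [602.7 -56.2] [602.3 -92.6] [551.1 -91.4]
outer centre [578.6 -37.5] slot [578.5 -37.8] len 109.5442527229136 49.99149597845385 slotw 34.77909973112559
block y dir [0. 1.]
anvil tl,tr z35 [548.1  78.7] [631.3  74.5] plate R [654.2 119.4] [646.2 -68.3] L [435.5 109.3] [426.2 -88.9]
(array([  -5.2, -164.4]), array([ 10.5, 164.4]))
cap [ 571.4 -103.5] r 14.11569593219703
rim 319.83838272094727 176.56182861328125 (65.37616729736328, 65.91324615478516)
wheel [546.7 151.4  66. ] dia [np.float64(97.52058283610388), np.float64(98.32257884622035)]
crank tri [588.7 146.5  97.9] 4.077049208206645 [41.9 -4.9] 42.21706500243976
crank z105 [589.1 145.9] [42.4 -5.4] 42.754459675723055
```

{"fn": "play_rows", "kwargs": {
  "translation": [
    [0, 0.05, 0],
    [0, 0.1, 0],
    [0.01, 0.15, -0.02],
    [0.02, 0.2, -0.05],
    [0.03, 0.246, -0.09],
    [0.0387, 0.2463, -0.14],
    [0.0387, 0.2463, -0.19],
    [0.0387, 0.2463, -0.22],
    [0.0387, 0.2463, -0.22],
    [0.0387, 0.2463, -0.22]
  ],
  "yaw": [0.17, 0.34, 0.51, 0.68, 0.85, 1.02, 1.19, 1.36, 1.45, 1.45],
  "hand": 0.5,
  "force": 15
}}

```text
clock: 3.3
eef_pos: [588.4, 147.5, 180.6]
eef_rot: [3.141, 0.0, 3.022]
wrist_force: [-0.1, 1.0, -0.5]
finger_gap: 46.7
finger_force: 0.0
```

Run:
```python
import pickle;from h import *
np.set_printoptions(precision=1,suppress=True)
from cell import telemetry;st=telemetry.read_state();print(st["joints"],st["eef_pos"],st["eef_rot"])
w=wristcam();pickle.dump(w,open("c3.pkl","wb"))
cv2.imwrite("pics/w3.png",w["pixels"][:,:,::-1])
for b in blobs(w,*RED):
    m=cv2.moments(b);u=(m["m10"]/m["m00"],m["m01"]/m["m00"]);print(cv2.contourArea(b),np.array(u),onz(w,*u,105))
```

```text
[ 0.2  0.4  1.4  0.   1.3 -1.3] [588.4 147.5 180.6] [3.1 0.  3. ]
22.0 [317.  212.1] [589.5 143.5 105. ]
```

View pics/w3.png

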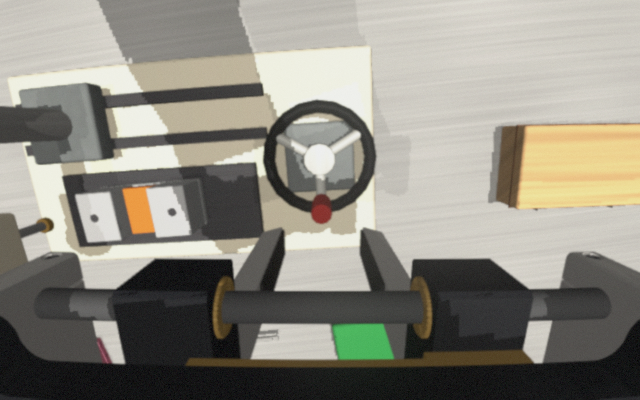

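The crank is at (321,205), centred between the fingers, with the hub at (320,159) and the rim around it.

Run:
```python
import pickle;from h import *
np.set_printoptions(precision=1,suppress=True)
w=pickle.load(open("c3.pkl","rb"))
print("hub",onz(w,319.7,159,75),"crank top",onz(w,321.3,204,115),"crank bot",onz(w,320.8,219,92))
print("rim",onz(w,320,100,66),onz(w,320,212,66),onz(w,264.5,157,66),onz(w,375,157,66))
```

```text
hub [546.7 150.9  75. ] crank top [580.3 148.4 115. ] crank bot [599.9 145.5  92. ]
rim [493.4 157.7  66. ] [600.1 144.6  66. ] [539.1  98.1  66. ] [552. 204.  66.]
```

{"fn": "play_rows", "kwargs": {
  "translation": [
    [0, 0, -0.03],
    [0, 0, -0.06],
    [0, 0, -0.085],
    [0, 0, -0.098],
    [0, 0, -0.098],
    [0, 0, -0.098]
  ],
  "yaw": [0, 0, 0, 0, 0, 0]
}}

```text
clock: 4.1
eef_pos: [589.2, 146.5, 83.7]
eef_rot: [3.141, 0.002, 3.02]
wrist_force: [-0.2, -0.2, -0.5]
finger_gap: 46.6
finger_force: 0.0
```

{"fn": "play_rows", "kwargs": {
  "translation": [
    [0, 0, 0],
    [0, 0, 0],
    [0, 0, 0],
    [0, 0, 0]
  ],
  "yaw": [0, 0, 0, 0],
  "hand": 0.1,
  "force": 15
}}

```text
clock: 4.6
eef_pos: [588.8, 146.4, 82.6]
eef_rot: [3.141, 0.0, 3.021]
wrist_force: [0.7, 0.5, 1.0]
finger_gap: 17.7
finger_force: 15.0
```

Run:
```python
import numpy as np
C=np.array([546.5,151.1]);r=42.2
def seq(p0,steps,th0):
    return [[float(x) for x in np.round(np.r_[(C+r*np.array([np.cos(th0-s),np.sin(th0-s)])-p0)/1000,0],4)] for s in steps]
s=np.arange(1,13)*0.16
a0=-0.12;p0=C+r*np.array([np.cos(a0),np.sin(a0)])
print(seq(p0,s,a0))
a1=a0-1.92;p1=C+r*np.array([np.cos(a1),np.sin(a1)])
print(seq(p1,s[:9],a1))
```

```text
[[-0.0013, -0.0066, 0.0], [-0.0037, -0.0129, 0.0], [-0.0071, -0.0188, 0.0], [-0.0113, -0.024, 0.0], [-0.0163, -0.0285, 0.0], [-0.022, -0.0322, 0.0], [-0.0282, -0.0349, 0.0], [-0.0347, -0.0365, 0.0], [-0.0414, -0.0371, 0.0], [-0.0482, -0.0367, 0.0], [-0.0547, -0.0351, 0.0], [-0.061, -0.0326, 0.0]]
[[-0.0058, 0.0035, 0.0], [-0.0109, 0.0079, 0.0], [-0.0152, 0.0131, 0.0], [-0.0187, 0.0188, 0.0], [-0.0212, 0.0251, 0.0], [-0.0227, 0.0317, 0.0], [-0.0231, 0.0384, 0.0], [-0.0224, 0.0451, 0.0], [-0.0207, 0.0516, 0.0]]
```

Gripped (gap 17.7). Now I'll wind 1.92 rad clockwise.

{"fn": "play_rows", "kwargs": {
  "translation": [
    [-0.0013, -0.0066, 0.0],
    [-0.0037, -0.0129, 0.0],
    [-0.0071, -0.0188, 0.0],
    [-0.0113, -0.024, 0.0],
    [-0.0163, -0.0285, 0.0],
    [-0.022, -0.0322, 0.0],
    [-0.0282, -0.0349, 0.0],
    [-0.0347, -0.0365, 0.0],
    [-0.0414, -0.0371, 0.0],
    [-0.0482, -0.0367, 0.0],
    [-0.0547, -0.0351, 0.0],
    [-0.061, -0.0326, 0.0]
  ],
  "yaw": [-0.16, -0.32, -0.48, -0.64, -0.8, -0.96, -1.12, -1.28, -1.44, -1.6, -1.76, -1.92]
}}

```text
clock: 6.1
eef_pos: [528.4, 112.0, 82.7]
eef_rot: [3.139, 0.001, 1.095]
wrist_force: [5.7, -10.9, -1.6]
finger_gap: 17.7
finger_force: 15.0
```

{"fn": "play_rows", "kwargs": {
  "translation": [
    [-0.0058, 0.0035, 0.0],
    [-0.0109, 0.0079, 0.0],
    [-0.0152, 0.0131, 0.0],
    [-0.0187, 0.0188, 0.0],
    [-0.0212, 0.0251, 0.0],
    [-0.0227, 0.0317, 0.0],
    [-0.0231, 0.0384, 0.0],
    [-0.0224, 0.0451, 0.0],
    [-0.0207, 0.0516, 0.0],
    [-0.0207, 0.0516, 0.0]
  ],
  "yaw": [-0.16, -0.32, -0.48, -0.64, -0.8, -0.96, -1.12, -1.28, -1.44, -1.44]
}}

```text
clock: 7.35
eef_pos: [507.1, 165.1, 82.5]
eef_rot: [3.141, -0.0, -0.341]
wrist_force: [-0.9, -2.2, 0.7]
finger_gap: 17.8
finger_force: 15.0
```

Run:
```python
from cell import telemetry
import numpy as np
s=telemetry.read_state();p=s["eef_pos"];print(s["clock"],p.round(1),s["joints"].round(2),s["eef_rot"][2],s["wrist_force"].round(1),"crank angle",np.arctan2(p[1]-151.1,p[0]-546.5))
```

```text
7.35 [507.1 165.1  82.5] [ 0.25  0.4   1.69 -0.    1.05  2.16] -0.3413086935146463 [-0.9 -2.2  0.7] crank angle 2.7996670111521365
```

{"fn": "play_rows", "kwargs": {
  "translation": [
    [0, 0, 0],
    [0, 0, 0],
    [0, 0, 0.04],
    [0, 0, 0.08],
    [0, 0, 0.08],
    [0, 0, 0.08],
    [0, 0, 0.08],
    [0, 0, 0.08],
    [0, 0, 0.08],
    [0, 0, 0.08],
    [0, 0, 0.08],
    [0, 0, 0.08]
  ],
  "yaw": [0, 0, 0, 0.18, 0.36, 0.54, 0.72, 0.9, 1.08, 1.26, 1.44, 1.62],
  "hand": 0.5
}}

```text
clock: 8.85
eef_pos: [506.9, 165.3, 162.4]
eef_rot: [-3.141, -0.0, 1.287]
wrist_force: [0.3, 0.7, 0.0]
finger_gap: 47.2
finger_force: 0.0
```

{"fn": "play_rows", "kwargs": {
  "translation": [
    [0, 0, 0],
    [0, 0, 0],
    [0, 0, 0],
    [0, 0, 0],
    [0, 0, 0],
    [0, 0, 0],
    [0, 0, 0],
    [0, 0, 0],
    [0, 0, 0],
    [0, 0, 0]
  ],
  "yaw": [0.18, 0.36, 0.54, 0.72, 0.9, 1.08, 1.26, 1.44, 1.52, 1.52]
}}

```text
clock: 10.1
eef_pos: [506.9, 165.3, 162.4]
eef_rot: [3.142, -0.0, 2.801]
wrist_force: [0.1, 0.2, 0.8]
finger_gap: 46.9
finger_force: 0.0
```

Run:
```python
from cell import telemetry,eyes
import pickle;from h import *
np.set_printoptions(precision=1,suppress=True)
s=telemetry.read_state();print(s["eef_pos"],s["joints"],s["eef_rot"][2])
w=wristcam();d={"wrist":w,"scene":eyes.camera("scene"),"side":eyes.camera("side")};pickle.dump(d,open("c4.pkl","wb"))
a=cv2.resize(w["pixels"][:,:,::-1],(640,400));s=cv2.resize(d["scene"]["pixels"][165:290,290:420,::-1],(208,200),interpolation=2)
f=lambda n,x,y,ww,h,W,H:cv2.resize(d[n]["pixels"][y:y+h,x:x+ww,::-1],(W,H),interpolation=cv2.INTER_CUBIC)
cv2.imwrite("pics/m4.png",np.hstack([f("scene",290,160,130,130,400,400),f("side",270,180,100,100,400,400)]))
for n in d:
  for b in blobs(d[n],*RED):
    m=cv2.moments(b);u=(m["m10"]/m["m00"],m["m01"]/m["m00"]);print(n,cv2.contourArea(b),np.array(u),onz(d[n],*u,105))
```

```text
[506.9 165.3 162.4] [ 0.2  0.3  1.6  0.   1.2 -1. ] 2.8006003681685905
wrist 89.5 [319.5 223.2] [512.  161.8 105. ]
scene 16.0 [389.9 238.7] [507.8 169.4 105. ]
scene 126.5 [271.7 229.9] [792. -24. 105.]
side 142.5 [372.4 222.7] [ 716.4 -130.5  105. ]
```

View pics/m4.png

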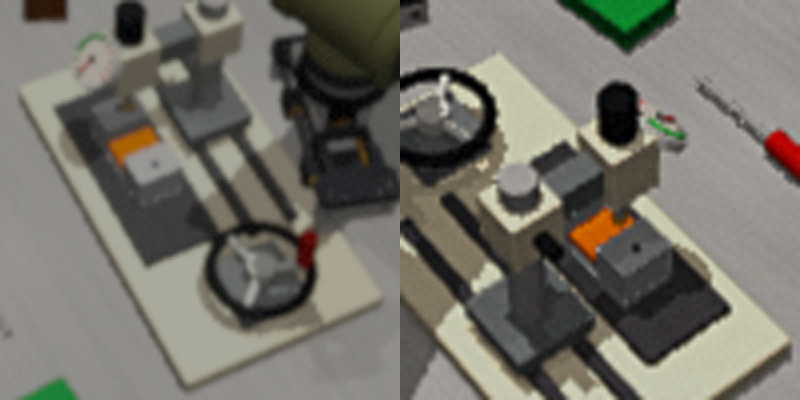

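The crank is now at scene (390,239). The foot hangs near the edge of the block's far shoulder. The cap top is at scene (332.3,163) and side (324.5,203).

Run:
```python
import pickle;from h import *
np.set_printoptions(precision=1,suppress=True)
d=pickle.load(open("c4.pkl","rb"))
P,e=tri(d["scene"],(332.3,162.7),d["side"],(324.6,202.8));print(P,e, onz(d["scene"],332.3,162.7,250),onz(d["side"],324.6,202.8,250))
C=np.array([546.5,151.1]);r=42.2
a=np.pi-0.34;p=C+r*np.array([np.cos(a),np.sin(a)]);print(p)
for tot in(1.37,):
  st=np.linspace(0,tot,10)[1:];print(st.round(3).tolist());print([[float(x) for x in np.round(np.r_[(C+r*np.array([np.cos(a-s),np.sin(a-s)])-p)/1000,0],4)] for s in st])
```

```text
[574.8 -57.5 247.6] 6.1212226906498115 [573.6 -53.6 250. ] [576.  -60.7 250. ]
[506.7 165.2]
[0.152, 0.304, 0.457, 0.609, 0.761, 0.913, 1.066, 1.218, 1.37]
[[0.0026, 0.0059, 0.0], [0.006, 0.0113, 0.0], [0.0103, 0.0161, 0.0], [0.0152, 0.0202, 0.0], [0.0207, 0.0236, 0.0], [0.0266, 0.026, 0.0], [0.0328, 0.0276, 0.0], [0.0392, 0.0281, 0.0], [0.0456, 0.0277, 0.0]]
```

{"fn": "play_rows", "kwargs": {
  "translation": [
    [0, 0, -0.03],
    [0, 0, -0.06],
    [0, 0, -0.08],
    [0, 0, -0.08],
    [0, 0, -0.08],
    [0, 0, -0.08]
  ],
  "yaw": [0, 0, 0, 0, 0, 0]
}}

```text
clock: 11.0
eef_pos: [507.5, 165.4, 83.4]
eef_rot: [3.141, 0.001, 2.801]
wrist_force: [0.4, 0.4, 0.4]
finger_gap: 46.5
finger_force: 0.0
```

{"fn": "play_rows", "kwargs": {
  "translation": [
    [0, 0, 0],
    [0, 0, 0],
    [0, 0, 0],
    [0, 0, 0]
  ],
  "yaw": [0, 0, 0, 0],
  "hand": 0.1
}}

```text
clock: 11.5
eef_pos: [507.0, 165.2, 82.5]
eef_rot: [-3.141, -0.0, 2.801]
wrist_force: [-1.3, -1.3, 0.7]
finger_gap: 17.6
finger_force: 15.0
```

{"fn": "play_rows", "kwargs": {
  "translation": [
    [0.0026, 0.0059, 0.0],
    [0.006, 0.0113, 0.0],
    [0.0103, 0.0161, 0.0],
    [0.0152, 0.0202, 0.0],
    [0.0207, 0.0236, 0.0],
    [0.0266, 0.026, 0.0],
    [0.0328, 0.0276, 0.0],
    [0.0392, 0.0281, 0.0],
    [0.0456, 0.0277, 0.0],
    [0.0456, 0.0277, 0],
    [0.0456, 0.0277, 0]
  ],
  "yaw": [-0.152, -0.304, -0.457, -0.609, -0.761, -0.913, -1.066, -1.218, -1.37, -1.37, -1.37]
}}

```text
clock: 12.88
eef_pos: [553.1, 192.4, 82.5]
eef_rot: [3.14, 0.001, 1.432]
wrist_force: [3.5, -4.9, -0.0]
finger_gap: 17.6
finger_force: 15.0
```

{"fn": "play_rows", "kwargs": {
  "translation": [
    [0, 0, 0],
    [0, 0, 0],
    [0, 0, 0.05],
    [0, 0, 0.1],
    [0, 0, 0.16],
    [0, 0, 0.22],
    [0, 0, 0.26],
    [0, 0, 0.26],
    [0, 0, 0.26]
  ],
  "yaw": [0, 0, 0, 0.1, 0.2, 0.2, 0.2, 0.2, 0.2],
  "hand": 0.5
}}

```text
clock: 14.0
eef_pos: [552.3, 193.1, 341.1]
eef_rot: [-3.14, 0.0, 1.631]
wrist_force: [0.8, 0.4, -0.5]
finger_gap: 46.9
finger_force: 0.0
```

Run:
```python
from cell import telemetry,eyes
import pickle;from h import *
np.set_printoptions(precision=2,suppress=True)
s=telemetry.read_state();print(s["eef_pos"],s["joints"],s["eef_rot"][2])
w=wristcam();d={"wrist":w,"scene":eyes.camera("scene"),"side":eyes.camera("side")};pickle.dump(d,open("c5.pkl","wb"))
f=lambda n,x,y,ww,h,W,H:cv2.resize(d[n]["pixels"][y:y+h,x:x+ww,::-1],(W,H),interpolation=cv2.INTER_CUBIC)
cv2.imwrite("pics/m5.png",np.vstack([np.hstack([f("scene",300,140,75,75,400,400),f("side",290,180,75,75,400,400)]),f("wrist",0,0,640,160,800,200)]))
```

```text
[552.32 193.05 341.15] [0.27 0.32 1.18 0.   1.64 0.21] 1.6312428422178522
```

View pics/m5.png

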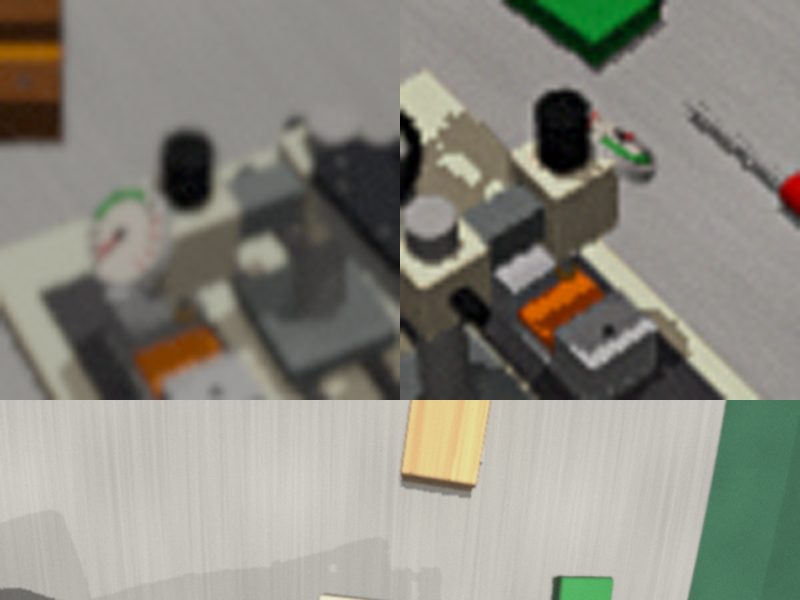

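The cap is at scene (335.2,166.2) and side (320.4,199). The foot hangs above the slot at scene (334.7,197.5) and side (321.3,230.5).

Run:
```python
import pickle;from h import *
np.set_printoptions(precision=1,suppress=True)
d=pickle.load(open("c5.pkl","rb"));s,e=d["scene"],d["side"]
print("cap",tri(s,(335.2,165.8),e,(320.4,198.7)),onz(s,335.2,165.8,250),onz(e,320.4,198.7,250))
print("foot",tri(s,(334.7,197.6),e,(321.3,230.6)),onz(s,334.7,197.6,106),onz(e,321.3,230.6,106))
# slot check same cameras: orange floor (assume z~58) corners from side crop
for x,y in((520,318),(585,272),(605,290),(545,345)): print(onz(e,290+(x-400)/5.333,180+y/5.333,58))
print("slot should be at scene/side px",proj(s,(578.6,-37.6,80)),proj(e,(578.6,-37.6,80)),"cap if centred",proj(s,(575,-37.6,250)),proj(e,(575,-37.6,250)))
```

```text
cap (array([574.7, -40.3, 251.1]), np.float64(5.1282055792329535)) [572.2 -39.5 250. ] [577.5 -40.9 250. ]
foot (array([573.6, -41.6, 102.1]), np.float64(6.358205222781257)) [572.6 -37.  106. ] [574.3 -45.6 106. ]
[552.8 -26.2  58. ]
[605.2 -26.5  58. ]
[605.1 -44.9  58. ]
[550.9 -51.3  58. ]
slot should be at scene/side px [332.8 203.3] [320.8 233.3] cap if centred [334.7 166.6] [319.  198.5]
```

{"fn": "play_rows", "kwargs": {
  "translation": [
    [0, 0, 0.04],
    [0.005, -0.05, 0.058],
    [0.01, -0.11, 0.058],
    [0.015, -0.17, 0.058],
    [0.02, -0.23, 0.058],
    [0.0227, -0.283, 0.058],
    [0.0227, -0.283, 0.058],
    [0.0227, -0.283, 0.058],
    [0.0227, -0.283, 0.058]
  ],
  "yaw": [-0.06, -0.06, -0.06, -0.06, -0.06, -0.06, -0.06, -0.06, -0.06],
  "hand": 0
}}

```text
clock: 15.28
eef_pos: [575.3, -88.9, 400.4]
eef_rot: [-3.142, -0.0, 1.572]
wrist_force: [-0.3, -0.4, -0.5]
finger_gap: 0.2
finger_force: 0.0
```

Run:
```python
import pickle;from h import *
w=wristcam();pickle.dump(w,open("c6.pkl","wb"))
cv2.imwrite("pics/w6.png",cv2.resize(w["pixels"][40:240,220:420,::-1],(600,600),interpolation=cv2.INTER_CUBIC))
```

```text
(no output)
```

View pics/w6.png

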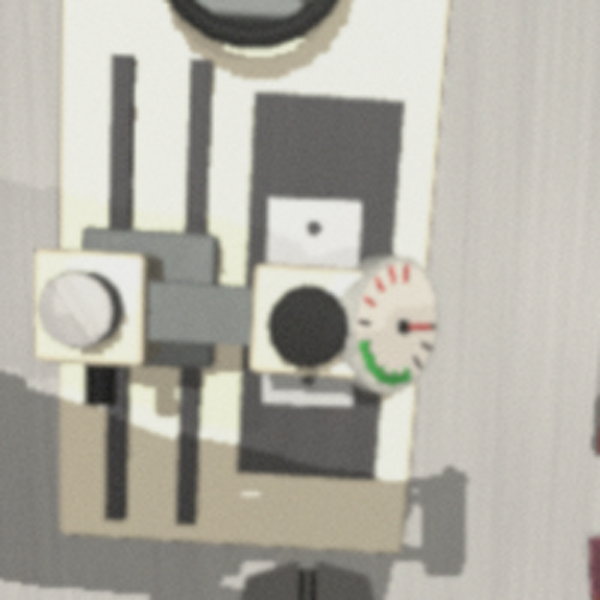

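The cap is at crop (309,327). The block's far corners are at (268,197) and (362,201), its near corners at (262,403) and (354,407). The needle is at zero, pointing right.

Run:
```python
import pickle;from h import *
np.set_printoptions(precision=1,suppress=True)
w=pickle.load(open("c6.pkl","rb"))
f=lambda x,y,z:onz(w,220+x/3,40+y/3,z)[:2]
q=[f(x,y,80) for x,y in((268,197),(362,201),(354,407),(262,403))];B=np.mean(q,0)
v=q[0]+q[1]-q[2]-q[3];v/=np.linalg.norm(v);cap=f(309,327,250)
print(B,v,"len",np.linalg.norm(q[0]-q[3]),"cap",cap,"foot y in block",(cap-B)@v)
```

```text
[578.4 -37. ] [0. 1.] len 109.40936206729978 cap [576.4 -39.7] foot y in block -2.755703502365518
```

{"fn": "play_rows", "kwargs": {
  "translation": [
    [0, 0.025, -0.03],
    [0, 0.05, -0.07],
    [0, 0.05, -0.11],
    [0, 0.05, -0.14],
    [0, 0.05, -0.143],
    [0, 0.05, -0.143]
  ],
  "yaw": [0, 0, 0, 0, 0, 0]
}}

```text
clock: 16.08
eef_pos: [575.6, -39.7, 258.7]
eef_rot: [3.14, 0.0, 1.571]
wrist_force: [0.4, 0.6, 0.2]
finger_gap: 0.2
finger_force: 0.0
```

{"fn": "play_rows", "kwargs": {
  "translation": [
    [0, 0, -0.002],
    [0, 0, -0.004],
    [0, 0, -0.006],
    [0, 0, -0.008],
    [0, 0, -0.01],
    [0, 0, -0.012],
    [0, 0, -0.014],
    [0, 0, -0.016]
  ],
  "yaw": [0, 0, 0, 0, 0, 0, 0, 0]
}}

```text
clock: 17.08
eef_pos: [575.4, -40.0, 242.5]
eef_rot: [3.14, 0.0, 1.571]
wrist_force: [-3.2, 0.3, 9.0]
finger_gap: 0.6
finger_force: 4.6
```

Run:
```python
from cell import telemetry
s=telemetry.read_state();print(s["eef_pos"],s["wrist_force"])
from h import *
w=wristcam();cv2.imwrite("pics/w7.png",w["pixels"][:,:,::-1])
for b in blobs(w,*RED,4): print(cv2.contourArea(b),b.reshape(-1,2).mean(0))
```

```text
[575.37150735 -40.03722722 242.54092821] [-3.17171318  0.29711115  9.03398206]
758.5 [464.57615894 213.21192053]
```

{"fn": "play_rows", "kwargs": {
  "translation": [
    [0, 0, -0.003],
    [0, 0, -0.006],
    [0, 0, -0.009],
    [0, 0, -0.012],
    [0, 0, -0.015],
    [0, 0, -0.018],
    [0, 0, -0.021],
    [0, 0, -0.024],
    [0, 0, -0.027]
  ],
  "yaw": [0, 0, 0, 0, 0, 0, 0, 0, 0]
}}

```text
clock: 18.25
eef_pos: [575.4, -40.0, 215.5]
eef_rot: [3.14, 0.0, 1.571]
wrist_force: [-4.7, 0.5, 10.1]
finger_gap: 0.4
finger_force: 4.8
```

{"fn": "play_rows", "kwargs": {
  "translation": [
    [0, 0, -0.0005],
    [0, 0, -0.001]
  ],
  "yaw": [0, 0]
}}

```text
clock: 18.5
eef_pos: [575.4, -40.0, 214.5]
eef_rot: [3.141, 0.0, 1.571]
wrist_force: [-4.3, 0.6, 9.0]
finger_gap: 0.7
finger_force: 4.6
```

{"fn": "play_rows", "kwargs": {
  "translation": [
    [0, 0, -0.0005],
    [0, 0, -0.001]
  ],
  "yaw": [0, 0]
}}

```text
clock: 18.75
eef_pos: [575.4, -40.0, 213.5]
eef_rot: [3.141, 0.0, 1.571]
wrist_force: [-3.8, 0.6, 8.4]
finger_gap: 0.3
finger_force: 4.6
```

{"fn": "play_rows", "kwargs": {
  "translation": [
    [0, 0, -0.0005],
    [0, 0, -0.001]
  ],
  "yaw": [0, 0]
}}

```text
clock: 19.0
eef_pos: [575.4, -40.0, 212.6]
eef_rot: [3.14, 0.0, 1.571]
wrist_force: [-3.6, -0.2, 8.9]
finger_gap: 0.3
finger_force: 4.6
```

{"fn": "play_rows", "kwargs": {
  "translation": [
    [0, 0, -0.0005],
    [0, 0, -0.001]
  ],
  "yaw": [0, 0]
}}

```text
clock: 19.25
eef_pos: [575.4, -40.0, 211.6]
eef_rot: [3.14, 0.0, 1.571]
wrist_force: [-3.4, 0.4, 9.7]
finger_gap: 0.5
finger_force: 4.6
```

{"fn": "play_rows", "kwargs": {
  "translation": [
    [0, 0, -0.0005],
    [0, 0, -0.001]
  ],
  "yaw": [0, 0]
}}

```text
clock: 19.5
eef_pos: [575.4, -40.0, 210.5]
eef_rot: [3.14, 0.0, 1.571]
wrist_force: [-4.5, 0.4, 8.9]
finger_gap: 0.5
finger_force: 4.6
```

{"fn": "play_rows", "kwargs": {
  "translation": [
    [0, 0, -0.0005],
    [0, 0, -0.001]
  ],
  "yaw": [0, 0]
}}

```text
clock: 19.75
eef_pos: [575.4, -40.0, 209.5]
eef_rot: [3.141, 0.0, 1.571]
wrist_force: [-4.4, 0.2, 9.5]
finger_gap: 0.3
finger_force: 4.6
```

{"fn": "play_rows", "kwargs": {
  "translation": [
    [0, 0, -0.0005],
    [0, 0, -0.001]
  ],
  "yaw": [0, 0]
}}

```text
clock: 20.0
eef_pos: [575.4, -40.0, 208.5]
eef_rot: [3.14, 0.0, 1.571]
wrist_force: [-4.5, 0.1, 9.9]
finger_gap: 0.3
finger_force: 4.7
```

{"fn": "play_rows", "kwargs": {
  "translation": [
    [0, 0, -0.0005],
    [0, 0, -0.001]
  ],
  "yaw": [0, 0]
}}

```text
clock: 20.25
eef_pos: [575.4, -40.0, 207.7]
eef_rot: [3.14, 0.0, 1.571]
wrist_force: [-4.9, 0.5, 12.7]
finger_gap: 0.8
finger_force: 6.0
```

{"fn": "play_rows", "kwargs": {
  "translation": [
    [0, 0, -0.0005],
    [0, 0, -0.001]
  ],
  "yaw": [0, 0]
}}

```text
clock: 20.5
eef_pos: [575.4, -40.0, 206.9]
eef_rot: [3.14, 0.0, 1.571]
wrist_force: [-5.8, 1.2, 12.6]
finger_gap: 0.6
finger_force: 6.1
```

{"fn": "play_rows", "kwargs": {
  "translation": [
    [0, 0, -0.0005],
    [0, 0, -0.001],
    [0, 0, -0.0015],
    [0, 0, -0.002],
    [0, 0, -0.0025],
    [0, 0, -0.003],
    [0, 0, -0.0034],
    [0, 0, -0.0034]
  ],
  "yaw": [0, 0, 0, 0, 0, 0, 0, 0]
}}

```text
clock: 21.5
eef_pos: [575.4, -40.0, 203.6]
eef_rot: [3.14, 0.0, 1.571]
wrist_force: [-6.0, 0.9, 12.6]
finger_gap: 0.3
finger_force: 6.4
```

{"fn": "play_rows", "kwargs": {
  "translation": [
    [0, 0, 0.01],
    [0, 0, 0.05],
    [0, -0.03, 0.11],
    [0, -0.05, 0.16],
    [0, -0.05, 0.195],
    [0, -0.05, 0.195],
    [0, -0.05, 0.195]
  ],
  "yaw": [0, 0, 0, 0, 0, 0, 0]
}}

```text
clock: 22.38
eef_pos: [575.2, -89.9, 395.9]
eef_rot: [-3.14, -0.0, 1.571]
wrist_force: [0.1, -0.2, -0.7]
finger_gap: 0.6
finger_force: 0.0
```

Run:
```python
from cell import eyes
from h import *
w=wristcam();s=eyes.camera("scene")
cv2.imwrite("pics/w8.png",np.hstack([cv2.resize(w["pixels"][40:240,220:420,::-1],(480,480),interpolation=cv2.INTER_CUBIC),cv2.resize(s["pixels"][150:220,305:350,::-1],(308,480),interpolation=cv2.INTER_CUBIC)]))
```

```text
(no output)
```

View pics/w8.png

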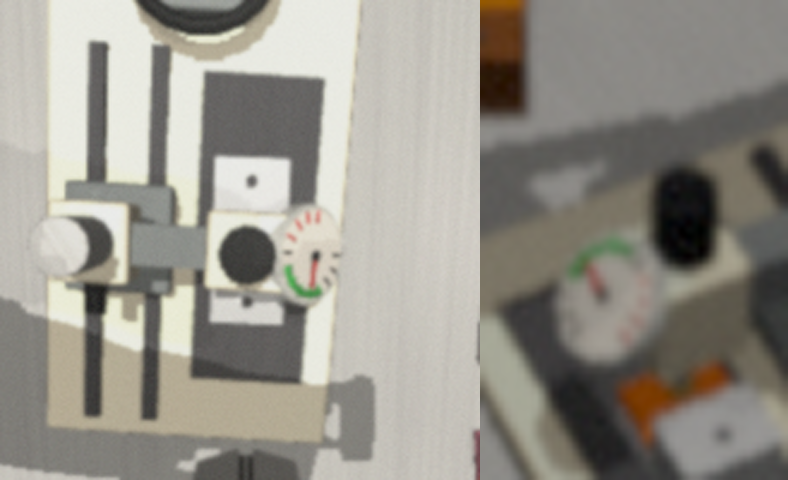

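The needle stands inside the green band at crop (314,285), which is about 4.3 mm. The foot is in the slot and the block is where it was, so I'll hand in.

```bash
python3 -c "
from cell import manip
print(manip.sign_off())"
```

```text
the job is handed in; nothing more can be done
None
```

The job is handed in: I wound the foot over the slot, about 3 mm off its middle by the camera, and pressed it onto the orange floor. It is about 4.3 mm up into the head with the needle in the green band, the robot let go, and the block showed no movement in the last picture.

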